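Level the lensmeter's base plate

ROBOT

A 6-joint arm with a two-finger parallel gripper is mounted at the origin on the work surface. World frame = base frame: x ahead of the robot, y to its left, z up, the work surface at z = 0. Lengths are in m, angles in rad, forces in N, time in s.
With the tool pointing down it reaches from about 0.375 to 0.9 m from the base axis. Payload 3.1 kg.
Tool frame: the origin (TCP) lies midway between the tips of the shut fingers; the grasp point (between the pads) lies 19 mm behind it; z points along the fingers, y is the line along which they close (so a half turn about z gives the same grasp; the last joint's range is limited). The gripper opens to 85 mm and grips with 20 to 120 N. Pads are 22 mm wide; open, the fingers measure 114 mm over their backs; the gripper's body (76 mm by 85 mm) begins 54 mm behind the grasp point. The pads swing forward as they close: fully open they stand 13 mm farther back than shut.
Start: joints at [1.135, 0.527, 1.433, -0, 1.181, -0.178], TCP at [0.159, 0.604, 0.231] pointing down, gripper open.
Joint ranges: [-3.08, 3.08], [-0.75, 2.2], [0.22, 2.44], [-1.43, 4.57], [0, 2.65], [-2.85, 2.85]. Speed limits (rad/s): [2.79, 2.79, 3.14, 3.14, 3.14, 3.14].

INTERFACE

Orientations are given as a unit quaternion [x, y, z, w].
In Python, from station import manip gives the robot as it stands.
- The arm moves only by the tool drive_tool, never from a script. Its argument "motion" is a list that holds one entry, the list of rows, each a list of 5 numbers: the finger opening in mm, from 0 to 85.4, then the shift along the tool's x, y, z in units of 30 mm (1.0 is 30 mm), then the turn about the tool's z in units of 8 degrees (1.0 is 8 degrees). In form: [[[fingers, x, y, z, yaw], ...]]. A call has 1 to 10 rows; each row is the pose to reach, as a shift and turn from the pose commanded when the call began, along the tool's axes at that moment; what a row does not reach only later rows make up. A row lasts 1/10 s, in which the tool goes at most 50 mm and 8.59 degrees, less where a joint would pass 70% of its speed; a pose out of reach is approached as far as the arm can. A call with a gripper value outside its range is refused whole. The fingers move at their own pace and stop on an object; "squeeze" is the grip in N (left out, the last holds). Time passes only in rows, so rows that repeat a pose let the fingers close. It gives the time, the measured TCP pose, the force, the opening and the grip force at its end, in the units of the state.
- manip.sense(): the state, without advancing time (a new reading comes with each control period).
- manip.snapshot(name): name is "side" or "top" or "wrist"; returns the picture (384x512x3 uint8, red, green, blue); there is no depth.
- manip.camera_model(name): a dict with "fov_y" (degrees; the focal length in pixels is half the picture's height over the tangent of half this angle, whatever the lens; pixels are square), "cx", "cy" (the principal point, pixels), "k1" (the pictures are not rectified: a ray, as slopes to the right and down, at radius r is drawn at 1 + k1 r^2 times it, then the intrinsics apply), "origin" and "orientation" of the camera in the world. Camera axes: x right, y up, looking along -z (the intrinsics and any distortion apply to the point x, -y, -z); pixel columns grow to the right and rows downward; lengths in m; the calibration is good to about 2 mm. A picture is of the moment at which its call begins: read the wrist's pose just before it. camera_model takes no time and is no camera call; for the wrist camera it gives the pose at the moment of the call.
- manip.sign_off(): hands the job in; it is judged then, once.
The state is a dict: "t": time; "q": joint angles; "qd": joint speeds; "tau": joint torques, N m; "tcp_pos": TCP position; "tool_rot": TCP orientation; "force": force on the tool from outside, world axes, zero at the start; "ft_torque": the same for the moment, N m; "finger_gap": opening from 0.0 (shut) to 1.0 (fully open); "gripper_force": force on a finger pad.
Only numpy, scipy, OpenCV 4.12 (cv2) and the standard library are available. Lean on these libraries where they do the work, as an engineer would, in place of code of your own. Each camera call takes 0.05 s, during which the arm holds its last target. There are 200 camera calls.

TASK

The lensmeter's base plate is low at its screw end: stand the spirit level flat and lengthwise on the bare middle of the plate, let go of it, and turn the black levelling screw until the bubble rests between the two lines. Then press the level down onto the plate with the fingertips, firmly but gently, and finish like that, still pressing, bubble still between the lines, so that I can tighten the lock ring; leave the remote, the lens box and the bottle where they are.

Things in the scene. Friction and masses are not known exactly. Their poses are not given: they have to be found in the camera images.
- base_plate: dark grey plate on three feet, 490 mm long (its y), 150 wide (x), 12 thick, top face 42 mm above the desk. Lensmeter on the +y end over two fixed feet, levelling screw at the -y end. Origin on the underside midway between the fixed feet, 50 mm in from the +y end; y runs from screw to lensmeter, z up. It tilts about its x only, by a few milliradians
- lensmeter: white eyepiece instrument fixed on the base plate, 165 mm along the plate, 146 mm across, about 400 mm tall above the plate; origin under its foot's centre, axes as the plate. Do not knock it
- plate_mid (a point): point on the plate's top face in the middle of its bare part, 240 mm from the plate's origin and 160 mm from the screw axis, axes as the plate. From here the bare part runs 112 mm to the lensmeter (its side wheel never comes nearer) and 139 mm to the screw's knob
- foot_screw (a joint): angle of the levelling screw (rad), grows clockwise seen from above, stops at -4 and 4. Clockwise lifts the screw's end, 6 mm a turn: the bubble of a level on the plate runs 5.7 mm towards the screw per rad. 0.08 N m, stays as left. The desk is not quite true: level lies anywhere from about -0.6 to 0.6, go by the bubble. At the start the screw end is always low
- foot_grip (a point): point on the upright axis of the levelling screw at mid height of its round knurled black knob (42 mm diameter, 28 tall, 60 to 88 mm above the desk, this point at 74 mm; white mark on top). The plate is about 18 mm below the knob, with only a low brass lock ring of 35 mm diameter between. The knob keeps its height as it turns
- level: blue spirit level, 150 mm long (its x), 28 wide (y), 40 tall (z), about 0.35 kg, black end caps. Origin at the centre of its underside. A 66 mm yellow-green vial lies along x in a window in the middle of the top, just below the top face; the window's side frames (4.5 mm wide) and the solid ends (41 mm long) bear the fingers
- bubble (a joint): place of the 15 mm long pale bubble along the level's vial (m): 0 midway between the two black lines, positive towards the level's +x end. It runs to the higher end, 2.4 mm per milliradian of tilt, settles in 1 to 1.5 s, travel -0.022 to 0.022. It touches a line when about 3.4 mm off the middle
- remote: black remote control lying on the desk, 46 x 150 x 18 mm (x, y, z), origin under its centre; leave it alone
- cleaner: white bottle with blue cap, standing, 42 mm diameter, 125 mm tall, origin under its centre; leave it alone
- lens_box: white and blue carton, 58 x 88 x 44 mm, origin under its centre; leave it alone
Things that resemble listed ones, but are neither listed nor needed, are in the scene too. What is shaped like the level but pink is not meant.

How it is judged:
By the outcome, as a careful person would: the job done as asked, in the order asked, and still so for the second after the job is handed in, while the arm keeps its last pose, push and grip.
It also fails if it takes over 58 s, if anything falls off the work surface, if the arm or the gripper's body presses on something with over 40 N, if the wrist force passes 120 N, or if a joint passes its speed limit or range.

## Working session

There is one attempt and no reset: what is moved stays moved. The work goes in short steps, Python scripts to look and compute and a tool call to move; the robot and the scene stay as the last step left them, time stands still between calls to the robot, and variables do not carry over. Pictures are saved under pics/ and viewed, at most 10 in all, crops included, and the job is handed in when it is done.

Besides the shell and the picture viewer there is one more tool, called after "Request:" as name(argument=value, ...), one argument or row to a line, values as JSON. drive_tool: Moves the arm, as the interface text tells. Its arguments: {"type":"object","properties":{"motion":{"type":"array","items":{"type":"array","items":{"type":"array","items":{"type":"number"}}}},"squeeze":{"type":"number"}},"required":["motion"]}

```bash
mkdir -p pics; cat > h.py <<'E'
import numpy as np, cv2
from station import manip
from scipy.spatial.transform import Rotation as R
def snap(n,f):
    m=manip.camera_model(n); p=manip.snapshot(n); cv2.imwrite('pics/'+f+'.png',p[:,:,::-1]); 
    import json; json.dump({k:(v if isinstance(v,(int,float)) else list(map(float,v))) for k,v in m.items() if k in('fov_y','cx','cy','k1','origin','orientation')},open('pics/'+f+'.json','w')); return p
def load(f):
    import json; return json.load(open('pics/'+f+'.json'))
def ray(m,u,v):
    F=192/np.tan(np.radians(m['fov_y'])/2); d=np.array([(u-m['cx'])/F,(v-m['cy'])/F]); s=d.copy()
    for _ in range(30): s=d/(1+m['k1']*(s@s))
    r=R.from_quat(m['orientation']).apply([s[0],-s[1],-1]); return np.array(m['origin']),r/np.linalg.norm(r)
def atz(m,u,v,z):
    o,d=ray(m,u,v); return o+d*(z-o[2])/d[2]
def tri(*obs):
    A=0;b=0;L=[]
    for m,u,v in obs:
        o,d=ray(m,u,v);P=np.eye(3)-np.outer(d,d);A=A+P;b=b+P@o;L.append((P,o))
    x=np.linalg.solve(A,b); return x,[float(np.linalg.norm(P@(x-o))) for P,o in L]
def proj(m,X):
    F=192/np.tan(np.radians(m['fov_y'])/2); c=R.from_quat(m['orientation']).inv().apply(np.array(X)-m['origin']); s=np.array([c[0],-c[1]])/-c[2]
    s=s*(1+m['k1']*(s@s)); return s*F+[m['cx'],m['cy']]
E
python3 - <<'E'
from h import *
a=snap('side','s0');b=snap('top','t0');c=snap('wrist','w0')
for n in('s0','t0','w0'):print(load(n))
print(manip.sense())
E
ls
```

```text
{'fov_y': 43.19680552962181, 'cx': 256.58397797223193, 'cy': 185.91377667835403, 'k1': -0.20513588414473188, 'origin': [0.3301957542148814, -0.9954196825313638, 0.9551764006707824], 'orientation': [0.3971659294916394, -0.04973377419379187, -0.09190753209246022, 0.9117778137792982]}
{'fov_y': 45.56681339061596, 'cx': 255.6490241664711, 'cy': 187.71804287578863, 'k1': 0.057031420182386855, 'origin': [0.2503428727286004, -0.0889295134553399, 1.3765560236792918], 'orientation': [-0.06847388476374819, 0.07743897198873867, 0.7259117235097217, -0.6799755160252712]}
{'fov_y': 65.2474640480475, 'cx': 259.74645195731534, 'cy': 190.81019638417195, 'k1': -0.06197274604637167, 'origin': [0.08936184483093758, 0.6233331981308846, 0.37469331143198487], 'orientation': [-0.1138458595190675, -0.08691567163748375, 0.6039028655525958, 0.7840829772871831]}
{'t': 0.15, 'q': array([ 1.13451841e+00,  5.28240807e-01,  1.43359099e+00,  8.25181491e-06,
        1.18137603e+00, -1.78511590e-01]), 'qd': array([ 6.50407255e-05, -2.49956311e-03, -3.33540832e-03,  2.82255049e-03,
       -2.86745705e-04, -3.62501218e-04]), 'tau': array([ 7.31512100e-04, -4.42741299e+01, -1.78277618e+01, -2.44985622e-04,
        5.62276880e-03, -3.76996525e-05]), 'tcp_pos': array([0.15907449, 0.60386918, 0.23057108]), 'tool_rot': array([ 1.28528165e-01,  9.91705530e-01, -7.68578537e-04, -2.47994277e-04]), 'force': array([-0.82885933,  0.83301178,  0.39144383]), 'ft_torque': array([0.02461207, 0.01408081, 0.05941351]), 'gripper_force': 0.0, 'finger_gap': 0.9992640224825321}
h.py
pics
```

View pics/s0.png

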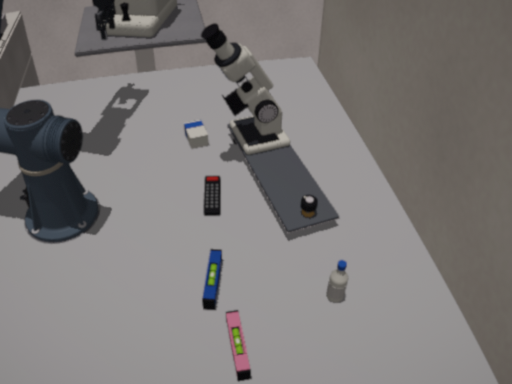

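View pics/t0.png

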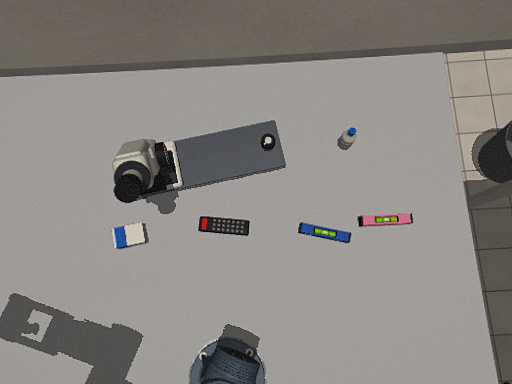

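The side view shows the level at about (213,278), the knob at (309,201) and the plate corners. In the top view the level is at (325,232), the knob at (268,142), the remote at (224,226) and the pink decoy at (385,219).

```bash
cat > m.py <<'E'
from h import *
s=load('s0');t=load('t0');I={k:cv2.imread(f'pics/{k}.png') for k in('s0','t0')}
def cen(k,box,f):
    x0,y0,x1,y1=box; h=cv2.cvtColor(I[k][y0:y1,x0:x1],cv2.COLOR_BGR2HSV).astype(int); M=f(h); ys,xs=np.nonzero(M); return xs+x0,ys+y0
green=lambda h:(h[...,0]>25)&(h[...,0]<75)&(h[...,1]>120)&(h[...,2]>80)
blue=lambda h:(h[...,0]>100)&(h[...,0]<130)&(h[...,1]>130)
g={}
for k,b in(('s0',(195,245,228,312)),('t0',(290,215,355,250))):
    x,y=cen(k,b,green);g[k]=(x.mean(),y.mean());print(k,'green',g[k],len(x))
    x,y=cen(k,b,blue);r=cv2.minAreaRect(np.c_[x,y].astype(np.float32));print('blue',r,len(x))
print('vial',tri((s,*g['s0']),(t,*g['t0'])))
# level axis: green extent in top
x,y=cen('t0',(290,215,355,250),lambda h:green(h)|blue(h))
P=np.array([atz(t,u,v,.04)[:2] for u,v in zip(x,y)]);c=P.mean(0);_,_,V=np.linalg.svd(P-c);print('c',c,'ax',V[0],np.degrees(np.arctan2(V[0,1],V[0,0])),np.ptp((P-c)@V[0]))
print('knob',tri((s,309,199),(t,268,142)))
dark=lambda h:h[...,2]<40
for k,b in(('s0',(295,190,322,216)),('t0',(255,130,282,154))):
    x,y=cen(k,b,dark);print(k,'knobdark',x.mean(),y.mean(),len(x),x.min(),x.max(),y.min(),y.max())
# plate corners top face
for n,a,b in(('c1',(336,214),(284,166)),('c2',(293,230),(276,122))):
  print(n,tri((s,*a),(t,*b)))
  print(atz(t,*b,.042),atz(s,*a,.042))
o=np.hstack([cv2.resize(I['t0'][105:205,165:295],None,fx=4,fy=4,interpolation=cv2.INTER_CUBIC)])
cv2.imwrite('pics/c1.png',o)
E
python3 m.py
```

```text
s0 green (np.float64(211.92708333333334), np.float64(274.09375)) 96
blue ((212.70269775390625, 275.2837829589844), (12.00112533569336, 50.306087493896484), 9.462321281433105) 406
t0 green (np.float64(324.8152173913044), np.float64(231.95652173913044)) 92
blue ((324.8487548828125, 232.5390167236328), (48.82027816772461, 10.057397842407227), 12.094757080078125) 356
vial (array([ 0.38527144, -0.30858596,  0.03950138]), [0.00031627265840706854, 0.00031627265840713695])
c [ 0.3836353  -0.30805489] ax [0.2718195  0.96234825] 74.22743329329184 0.14182570800476269
knob (array([ 0.65702869, -0.15975627,  0.09045085]), [0.0030178944979299756, 0.003017894497930182])
s0 knobdark 308.5838926174497 205.6711409395973 149 301 316 198 212
t0 knobdark 267.6803278688525 142.11475409836066 122 261 274 134 150
c1 (array([ 0.64807663, -0.2151121 ,  0.07726596]), [0.06536335696620918, 0.06536335696620908])
[ 0.59073049 -0.20491947  0.042     ] [ 0.73311484 -0.18039117  0.042     ]
c2 (array([ 0.66819767, -0.19310253,  0.0429536 ]), [0.0592211538255401, 0.059221153825540475])
[ 0.7313858  -0.19126112  0.042     ] [ 0.60678276 -0.21270291  0.042     ]
```

View pics/c1.png

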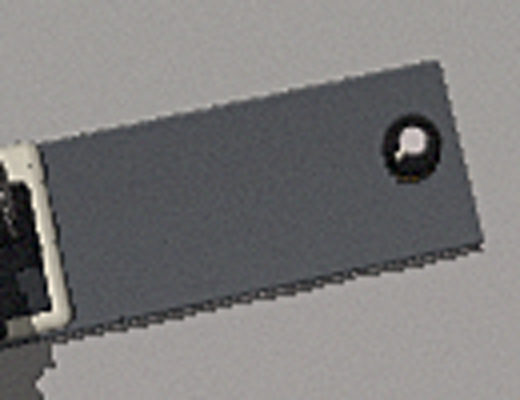

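```bash
cat >> h.py <<'E'
def go(x,y,z,xang,ref=None):
    """units for shift to world xyz with tool x at angle xang deg (mod 180 nearest)"""
    s=manip.sense(); r=R.from_quat(s['tool_rot']); tx=r.apply([1,0,0]); a=np.degrees(np.arctan2(tx[1],tx[0]))
    d=r.inv().apply(np.array([x,y,z])-s['tcp_pos'])/.03; yaw=a-xang
    yaw=(yaw+90)%180-90
    print('shift',d.round(2),'yaw',round(yaw/8,2),'alt',round((yaw-180)/8,2),round((yaw+180)/8,2),'| tcp',s['tcp_pos'].round(4),'xang',a.round(2),'q',s['q'].round(2),'t',s['t'])
E
python3 - <<'E'
from h import *
s=load('s0');t=load('t0')
print('eyepiece',tri((s,213,36),(t,127,190)))
C=lambda u,v:(165+u/4,105+v/4)
p={k:atz(t,*C(*v),.042)[:2] for k,v in dict(ur=(438,62),ul=(50,142),lr=(482,243),ll=(75,328)).items()}
print(p)
a1=p['ul']-p['ur'];a2=p['ll']-p['lr'];print([np.degrees(np.arctan2(*a[::-1])) for a in(a1,a2)],'w',np.linalg.norm(p['ur']-p['lr']))
a=a1/np.linalg.norm(a1)+a2/np.linalg.norm(a2);a/=np.linalg.norm(a)
m=(p['ur']+p['lr'])/2;print('ax',a,'screw',m+.04*a,'mid',m+.2*a)
k=tri((s,309,199.5),(t,*C(412,146)));print('knob',k, atz(t,*C(412,146),.088))
E
python3 -c "
from h import *
go(.42,.0,.23,75+38.7);go(.385,-.307,.15,74.2)"
```

```text
eyepiece (array([0.46935131, 0.17028318, 0.4006476 ]), [0.0018319001998849135, 0.0018319001998848292])
{'ur': array([ 0.73651809, -0.18701834]), 'ul': array([0.69119818, 0.11209497]), 'lr': array([ 0.59121308, -0.20949117]), 'll': array([0.54554609, 0.09821255])}
[np.float64(98.61559365910146), np.float64(98.44177311901453)] w 0.14703256134185533
ax [-0.14830451  0.98894174] screw [ 0.6579334  -0.15869709] mid [ 6.34204680e-01 -4.66407867e-04]
knob (array([ 0.65806144, -0.15987052,  0.08895679]), [0.0020949908901172105, 0.002094990890117267]) [ 0.65617053 -0.15975907  0.088     ]
shift [-13.54 -17.25   0.04] yaw 6.44 alt -16.06 28.94 | tcp [0.1591 0.6039 0.2306] xang 165.23 q [ 1.13  0.53  1.43  0.    1.18 -0.18] t 0.15
shift [-15.02 -27.44   2.72] yaw -11.12 alt -33.62 11.38 | tcp [0.1591 0.6039 0.2306] xang 165.23 q [ 1.13  0.53  1.43  0.    1.18 -0.18] t 0.15
```

Request:
drive_tool(
  motion=[
    [[85,0,-1.6,0,0],[85,0,-3.2,0,0],[85,0,-4.8,0,0],[85,0,-6.4,0,0],[85,0,-8,0,0],[85,-1.56,-8.09,0,0.87],[85,-3.1,-8.37,0,1.75],[85,-4.6,-8.84,0,2.62],[85,-6.02,-9.49,0,3.5],[85,-7.36,-10.31,0,4.37]],
  ],
)

```text
t: 1.15
tcp_pos: [0.296, 0.248, 0.2315]
tool_rot: [0.423, 0.906, 0.001, 0.001]
force: [0.8, -0.2, 0.5]
finger_gap: 0.997
gripper_force: 0.0
```

```bash
python3 -c "
from h import *
go(.385,-.307,.15,74.2)"
```

```text
shift [-16.08  -9.62   2.71] yaw 6.97 alt -15.53 29.47 | tcp [0.296  0.248  0.2315] xang 130.0 q [ 0.41  0.2   1.99  0.    0.94 -0.29] t 1.15
```

Request:
drive_tool(
  motion=[
    [[85,-1.57,-0.1,0,0.87],[85,-3.11,-0.38,0,1.75],[85,-4.61,-0.85,0,2.62],[85,-6.04,-1.51,0,3.5],[85,-7.38,-2.33,0,4.37],[85,-8.61,-3.31,0,5.25],[85,-9.71,-4.43,0.4,6.1],[85,-10.67,-5.67,0.8,6.97],[85,-12,-6.6,1.0,6.97],[85,-13.3,-7.5,1.2,6.97]],
  ],
)

```text
t: 2.15
tcp_pos: [0.3794, -0.2028, 0.1949]
tool_rot: [0.796, 0.605, 0.0, -0.0]
force: [1.0, -0.1, 0.2]
finger_gap: 0.996
gripper_force: 0.0
```

```bash
python3 -c "
from h import *
go(.385,-.307,.18,74.2)"
```

```text
shift [-3.3   1.11  0.5 ] yaw 0.03 alt -22.47 22.53 | tcp [ 0.3794 -0.2028  0.1949] xang 74.44 q [-0.75  0.33  1.94  0.    0.87 -0.48] t 2.15
```

Request:
drive_tool(
  motion=[
    [[85,-1.6,0.5,0.2,0],[85,-3.1,1,0.4,0],[85,-3.3,1.1,0.5,0.03],[85,-3.3,1.1,0.5,0.03],[85,-3.3,1.1,0.5,0.03]],
  ],
)

```text
t: 2.65
tcp_pos: [0.3848, -0.3034, 0.1799]
tool_rot: [0.797, 0.604, 0.0, -0.001]
force: [0.2, 0.8, 0.0]
finger_gap: 0.994
gripper_force: 0.0
```

```bash
python3 - <<'E'
from h import *
c=snap('wrist','w1');m=load('w1')
go(.385,-.307,.18,74.2)
print(proj(m,(.385,-.307,.04)),R.from_quat(m['orientation']).as_matrix().round(2),m['origin'])
E
```

```text
shift [-0.13  0.04  0.  ] yaw 0.02 alt -22.48 22.52 | tcp [ 0.3849 -0.303   0.1801] xang 74.33 q [-0.9   0.42  1.82  0.    0.9  -0.62] t 2.7
[261.5395299  183.81281252] [[ 0.96  0.26  0.08]
 [-0.27  0.92  0.27]
 [-0.   -0.28  0.96]] [0.40490552579174105, -0.23317286893947906, 0.32428882983734464]
```

View pics/w1.png

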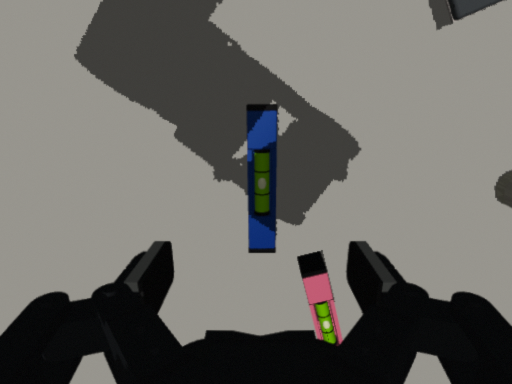

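The wrist view shows the blue level upright at column 262, rows 105–251, with the vial at rows 150–213 (centre (262,183)). It is aligned with the tool.

```bash
python3 - <<'E'
from h import *
m=load('w1');t=load('t0');s=load('s0')
I=cv2.cvtColor(cv2.imread('pics/w1.png'),cv2.COLOR_BGR2HSV).astype(int)[90:265,235:295]
g=(I[...,0]>25)&(I[...,0]<75)&(I[...,1]>120)&(I[...,2]>60);ys,xs=np.nonzero(g);print(xs.min()+235,xs.max()+235,ys.min()+90,ys.max()+90)
u,v=(xs.min()+xs.max())/2+235,(ys.min()+ys.max())/2+90
print(tri((m,u,v),(t,324.8,232)),tri((m,u,v),(t,324.8,232),(s,211.9,274.1)))
a=atz(m,262,105,.04);b=atz(m,262.3,251,.04);print(a,b,(a+b)/2,np.degrees(np.arctan2(*(a-b)[1::-1])),np.linalg.norm(a-b))
L=atz(m,247.5,180,.04);Rr=atz(m,276.5,180,.04);print((L+Rr)/2,np.linalg.norm(L-Rr))
go(.385,-.307,.013,74)
E
```

```text
254 267 153 211
(array([ 0.38471975, -0.30813064,  0.03322251]), [0.001589599947161961, 0.001589599947161917]) (array([ 0.38498346, -0.30720958,  0.03755701]), [0.0017238604604798576, 0.0016261049173637145, 0.0006590444833198038])
[ 0.40557608 -0.23515051  0.04      ] [ 0.36602707 -0.37770571  0.04      ] [ 0.38580158 -0.30642811  0.04      ] 74.49441781064421 0.14793954665695555
[ 0.38647383 -0.30340376  0.04      ] 0.028355265142700488
shift [-0.14  0.05  5.57] yaw 0.04 alt -22.46 22.54 | tcp [ 0.3849 -0.303   0.1801] xang 74.33 q [-0.9   0.42  1.82  0.    0.9  -0.62] t 2.7
```

Request:
drive_tool(
  motion=[
    [[85,-0.06,0.02,1.6,0],[85,-0.13,0.03,3.2,0],[85,-0.13,0.03,4.6,0],[85,-0.13,0.03,5.5,0],[85,-0.13,0.03,5.5,0],[20,-0.13,0.03,5.5,0],[20,-0.13,0.03,5.5,0],[20,-0.13,0.03,5.5,0],[20,-0.13,0.03,5.5,0],[20,-0.13,0.03,5.5,0]],
  ],
  squeeze=40,
)

```text
t: 3.7
tcp_pos: [0.3859, -0.3096, 0.0169]
tool_rot: [0.797, 0.604, 0.0, 0.001]
force: [0.3, 1.1, 7.6]
finger_gap: 0.32
gripper_force: 41.5
```

Request:
drive_tool(
  motion=[
    [[20,0,0,0,0],[20,0,0,-0.3,0],[20,0,0,-1.2,0],[20,0,0,-2.4,0],[20,0,0,-3.6,0],[20,0,0,-4.3,0],[20,0,0,-4.3,0]],
  ],
)

```text
t: 4.4
tcp_pos: [0.3865, -0.3105, 0.1474]
tool_rot: [0.797, 0.604, 0.0, 0.004]
force: [0.9, -0.7, -3.4]
finger_gap: 0.318
gripper_force: 40.5
```

```bash
python3 -c "
from h import *
go(.634,0,.145,98.5);print(manip.sense()['force'],manip.sense()['finger_gap'])"
```

```text
shift [12.2   5.13  0.06] yaw -3.03 alt -25.53 19.47 | tcp [ 0.3865 -0.3105  0.1474] xang 74.27 q [-0.9   0.48  1.84  0.    0.81 -0.63] t 4.4
[ 0.85084976 -0.70697878 -3.36988075] 0.3176375636949111
```

Request:
drive_tool(
  motion=[
    [[20,1.36,0.57,0,-0.3],[20,2.71,1.14,0,-0.7],[20,4.07,1.71,0,-1],[20,5.4,2.28,0,-1.4],[20,6.8,2.85,0,-1.7],[20,8.1,3.4,0,-2],[20,9.5,4,0,-2.4],[20,10.8,4.56,0,-2.7],[20,12.2,5.13,0,-3.03],[20,12.2,5.13,0,-3.03]],
  ],
)

```text
t: 5.4
tcp_pos: [0.6351, 0.0064, 0.1424]
tool_rot: [0.651, 0.759, 0.001, -0.0]
force: [-0.3, 0.1, -2.9]
finger_gap: 0.321
gripper_force: 40.9
```

Request:
drive_tool(
  motion=[
    [[20,0,0,0,0],[20,0,0,0,0]],
  ],
)

```text
t: 5.6
tcp_pos: [0.6308, 0.001, 0.1426]
tool_rot: [0.653, 0.757, -0.001, -0.002]
force: [0.1, 0.7, -3.2]
finger_gap: 0.32
gripper_force: 40.9
```

```bash
python3 - <<'E'
from h import *
c=snap('wrist','w2');b=snap('top','t2')
go(.634,0,.059,98.5);print(manip.sense()['force'],proj(load('w2'),(.657,-.1595,.088)))
cv2.imwrite('pics/j2.png',np.hstack([cv2.resize(c,(400,300))[:,:,::-1],cv2.resize(b[90:240,100:300],(400,300),interpolation=cv2.INTER_CUBIC)[:,:,::-1]]))
E
```

```text
shift [-0.02  0.09  2.82] yaw -0.01 alt -22.51 22.49 | tcp [6.313e-01 3.000e-04 1.435e-01] xang 98.4 q [-0.18  0.64  1.49 -0.    1.01 -0.32] t 5.7
[-0.07483723 -0.78287784 -4.72686494] [262.43205965 383.3278731 ]
```

View pics/j2.png

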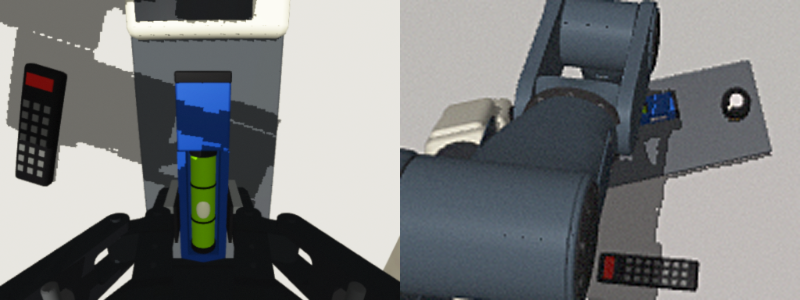

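The wrist view shows the level held centred over the plate, clear of the lensmeter foot at the top. The top view agrees.

Request:
drive_tool(
  motion=[
    [[20,0,0.08,1,0],[20,0,0.08,2,0],[20,0,0.08,2.4,0],[20,0,0.08,2.6,0],[20,0,0.08,2.7,0],[20,0,0.08,2.7,0],[20,0,0.08,2.7,0]],
  ],
)

```text
t: 6.4
tcp_pos: [0.636, 0.0016, 0.0645]
tool_rot: [0.653, 0.758, 0.001, 0.001]
force: [-0.0, 0.2, -3.6]
finger_gap: 0.316
gripper_force: 40.8
```

Request:
drive_tool(
  motion=[
    [[20,0,0,0.07,0],[20,0,0,0.13,0],[20,0,0,0.18,0],[20,0,0,0.18,0],[20,0,0,0.18,0]],
  ],
)

```text
t: 6.9
tcp_pos: [0.635, 0.0018, 0.0578]
tool_rot: [0.653, 0.758, -0.0, -0.0]
force: [0.7, 0.3, -3.5]
finger_gap: 0.32
gripper_force: 40.9
```

Request:
drive_tool(
  motion=[
    [[20,0,0,0.03,0],[20,0,0,0.05,0],[20,0,0,0.05,0]],
  ],
)

```text
t: 7.2
tcp_pos: [0.6353, 0.0017, 0.0571]
tool_rot: [0.653, 0.758, 0.0, 0.0]
force: [-0.1, -0.9, 1.0]
finger_gap: 0.319
gripper_force: 41.6
```

Request:
drive_tool(
  motion=[
    [[35,0,0,0,0],[60,0,0,0,0],[85,0,0,0,0],[85,0,0,0,0],[85,0,0,0,0],[85,0,0,-1.2,0],[85,0,0,-2.8,0],[85,0,0,-4,0],[85,0,0,-4,0],[85,0,0,-4,0]],
  ],
)

```text
t: 8.2
tcp_pos: [0.6355, 0.0018, 0.1776]
tool_rot: [0.653, 0.758, 0.001, 0.001]
force: [0.1, -0.2, -0.5]
finger_gap: 0.994
gripper_force: 0.0
```

Request:
drive_tool(
  motion=[
    [[85,0,0,0,0],[85,0,0,0,0],[85,0,0,0,0],[85,0,0,0,0],[85,0,0,0,0]],
  ],
)

```text
t: 8.7
tcp_pos: [0.6349, 0.0018, 0.1758]
tool_rot: [0.653, 0.758, -0.0, -0.0]
force: [0.5, 0.3, -0.1]
finger_gap: 0.993
gripper_force: 0.0
```

```bash
cat >> h.py <<'E'
def seg(p,box=None):
    h=cv2.cvtColor(p,cv2.COLOR_RGB2HSV).astype(int)
    return h,(h[...,0]>25)&(h[...,0]<75)&(h[...,1]>110)&(h[...,2]>60)
E
python3 - <<'E'
from h import *
c=snap('wrist','w3');m=load('w3')
h,g=seg(c);ys,xs=np.nonzero(g);print(xs.min(),xs.max(),ys.min(),ys.max())
x0,x1,y0,y1=xs.min(),xs.max(),ys.min(),ys.max()
u=(x0+x1)//2
for v in range(y0-3,y1+4):print(v,c[v,u-1:u+2].mean(0).astype(int),end='; ')
cv2.imwrite('pics/c3.png',cv2.resize(c[y0-80:y1+80,u-100:u+100],None,fx=2.5,fy=2.5,interpolation=cv2.INTER_CUBIC)[:,:,::-1])
go(.657,-.1595,.15,98.5)
E
```

```text
251 269 154 223
151 [25 27 37]; 152 [29 27 27]; 153 [30 29 28]; 154 [45 64 26]; 155 [119 186   8]; 156 [158 232   0]; 157 [168 238   0]; 158 [168 238   0]; 159 [168 238   0]; 160 [167 237   0]; 161 [164 235   0]; 162 [138 212   0]; 163 [100 162   0]; 164 [ 83 135   0]; 165 [ 87 126  28]; 166 [121 134  89]; 167 [137 141 112]; 168 [140 142 115]; 169 [138 140 113]; 170 [136 138 111]; 171 [135 137 110]; 172 [133 135 108]; 173 [132 135 107]; 174 [131 133 107]; 175 [130 132 106]; 176 [126 128 102]; 177 [103 105  83]; 178 [108 113  85]; 179 [ 92 116  52]; 180 [ 72 113  12]; 181 [ 66 111   0]; 182 [ 67 112   0]; 183 [ 67 111   0]; 184 [ 67 112   0]; 185 [ 66 111   0]; 186 [ 66 111   0]; 187 [ 66 111   0]; 188 [ 67 112   0]; 189 [ 66 111   0]; 190 [ 66 111   0]; 191 [ 66 111   0]; 192 [ 66 112   0]; 193 [ 66 111   0]; 194 [ 66 111   0]; 195 [ 66 111   0]; 196 [ 66 111   0]; 197 [ 66 111   0]; 198 [ 66 111   0]; 199 [ 67 111   0]; 200 [ 66 111   0]; 201 [ 65 109   0]; 202 [53 88  0]; 203 [29 49  0]; 204 [39 67  1]; 205 [ 60 100   0]; 206 [ 66 110   0]; 207 [ 66 110   0]; 208 [ 66 110   0]; 209 [ 66 111   0]; 210 [ 66 111   0]; 211 [ 66 111   0]; 212 [ 66 110   0]; 213 [ 66 111   0]; 214 [ 66 111   0]; 215 [ 66 110   0]; 216 [ 66 111   0]; 217 [ 67 111   0]; 218 [ 66 111   0]; 219 [ 66 110   0]; 220 [ 66 111   0]; 221 [ 66 111   0]; 222 [ 65 109   0]; 223 [54 88  1]; 224 [28 45  7]; 225 [13 15 11]; 226 [10  9  9]; shift [-5.43 -0.07  0.87] yaw 0.0 alt -22.5 22.5 | tcp [0.635  0.0018 0.176 ] xang 98.51 q [-0.17  0.6   1.46 -0.    1.08 -0.32] t 8.75
```

View pics/c3.png

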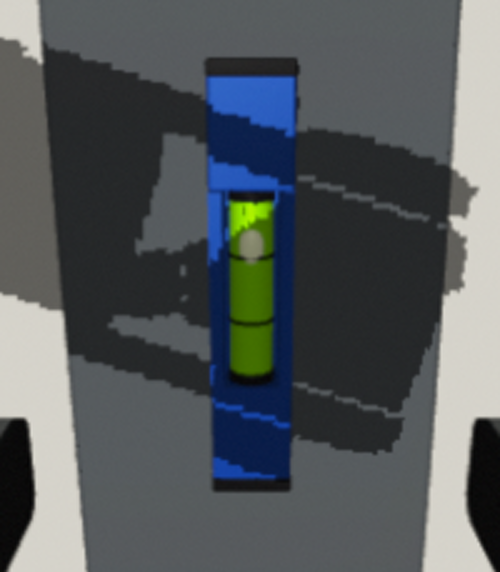

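The bubble is centred at row 172 and the lines are at rows 177 and 203. The bubble lies on the lensmeter side, as expected with the screw end low.

Request:
drive_tool(
  motion=[
    [[65,-1,0,0,-1],[65,-2,0,0,-2],[65,-3,0,0,-3],[65,-4,-0.03,0,-4],[65,-5,-0.07,0,-5],[65,-5.4,-0.07,0,-6],[65,-5.4,-0.07,0,-7],[65,-5.4,-0.07,0,-7.5],[65,-5.4,-0.07,0,-7.5],[65,-5.4,-0.07,0,-7.5]],
  ],
)

```text
t: 9.75
tcp_pos: [0.6569, -0.1587, 0.1763]
tool_rot: [0.187, 0.982, -0.0, -0.0]
force: [0.2, 0.4, -0.3]
finger_gap: 0.76
gripper_force: 0.0
```

```bash
python3 - <<'E'
from h import *
m=load('w3')
y=lambda v:atz(m,260,v,.0785)[1]/np.cos(np.radians(8.5))
print('bubble off mm',1e3*(y(172.4)-(y(177.3)+y(203.2))/2),'lines',1e3*(y(177.3)-y(203.2)),'vial mid',1e3*(y(172.4)-(y(154.5)+y(223.5))/2))
print('level mid', (atz(m,260-252/2.5*0,189,.08)))
c=snap('wrist','w4');m=load('w4')
go(.657,-.1595,.052,158.5);u,v=proj(m,(.657,-.1595,.088));print(u,v)
u,v=int(u),int(v);cv2.imwrite('pics/c4.png',cv2.resize(c[max(0,v-60):v+60,u-80:u+80],None,fx=4,fy=4,interpolation=cv2.INTER_CUBIC)[:,:,::-1]);print(u-80,v-60)
E
```

```text
bubble off mm 15.492120576882238 lines 22.66170483559689 vial mid 15.276113932729624
level mid [0.63464606 0.00563819 0.08      ]
shift [-0.01 -0.03  4.15] yaw -0.01 alt -22.51 22.49 | tcp [ 0.657  -0.1586  0.1764] xang 158.44 q [-0.4   0.66  1.35 -0.    1.14 -1.6 ] t 9.8
257.61760304926634 195.59303253519965
177 135
```

View pics/c4.png

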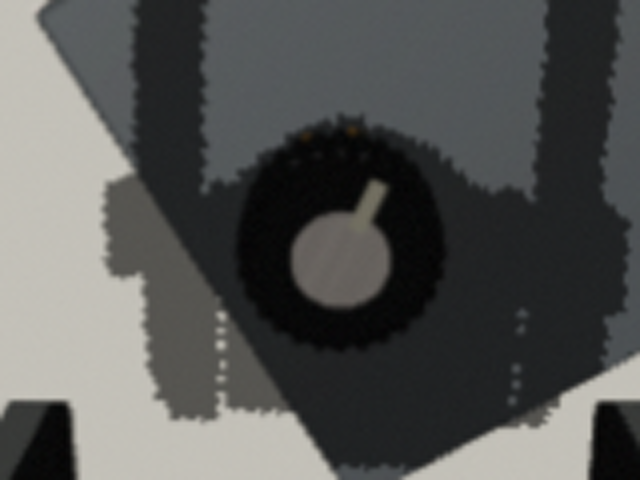

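```bash
python3 - <<'E'
from h import *
m=load('w4');t=load('t0');s=load('s0')
print(atz(m,262.25,199.5,.088),tri((m,262.25,199.5),(t,268,141.5),(s,309,199.5)))
r=R.from_quat(manip.sense()['tool_rot'])
p=atz(m,262.25,199.5,.088)
# level edges from w3 crop corners: centre of ends
w=load('w3');C=lambda u,v:(260-100+u/2.5,154-80+v/2.5)
a=atz(w,*C(252,59),.082);b=atz(w,*C(252,480),.082);print(a,b,(a+b)/2,np.degrees(np.arctan2(*(a-b)[1::-1])))
for q in (p,(.657,-.1595,0)): go(q[0],q[1],.052,158.5)
E
```

```text
[ 0.66149436 -0.1572233   0.088     ] (array([ 0.65956377, -0.15851516,  0.08761025]), [0.00235471456608812, 0.0033852930935789447, 0.0011635926397584198])
[0.62446021 0.07802973 0.082     ] [ 0.64589265 -0.06483179  0.082     ] [0.63517643 0.00659897 0.082     ] 98.53202439887954
shift [-0.12  0.1   4.15] yaw -0.01 alt -22.51 22.49 | tcp [ 0.657  -0.1586  0.1764] xang 158.44 q [-0.4   0.66  1.35 -0.    1.14 -1.6 ] t 9.8
shift [-0.01 -0.03  4.15] yaw -0.01 alt -22.51 22.49 | tcp [ 0.657  -0.1586  0.1764] xang 158.44 q [-0.4   0.66  1.35 -0.    1.14 -1.6 ] t 9.8
```

Request:
drive_tool(
  motion=[
    [[62,-0.06,0.05,1.2,0],[62,-0.06,0.05,2.5,0],[62,-0.06,0.05,3.5,0],[62,-0.06,0.05,4.1,0],[62,-0.06,0.05,4.1,0],[30,-0.06,0.05,4.1,0],[30,-0.06,0.05,4.1,0],[30,-0.06,0.05,4.1,0],[30,-0.06,0.05,4.1,0],[30,-0.06,0.05,4.1,0]],
  ],
  squeeze=25,
)

```text
t: 10.8
tcp_pos: [0.6601, -0.1583, 0.0547]
tool_rot: [0.186, 0.982, -0.0, 0.001]
force: [0.8, 0.7, 1.2]
finger_gap: 0.485
gripper_force: 26.6
```

```bash
python3 -c "
from h import *
go(.659,-.158,.052,158.5);s=manip.sense();print(s['force'],s['ft_torque'],s['finger_gap']*85.4)"
```

```text
shift [ 0.04 -0.    0.09] yaw 0.0 alt -22.5 22.5 | tcp [ 0.6601 -0.1583  0.0547] xang 158.5 q [-0.4   0.81  1.41  0.    0.92 -1.6 ] t 10.8
[0.7679652  0.67042084 1.15515399] [ 0.08992994 -0.08485534  0.00728026] 41.40787176405045
```

Request:
drive_tool(
  motion=[
    [[30,0,0,0,0.9],[30,0,0,0,1.9],[30,0,0,0,2.9],[30,0,0,0,3.9],[30,0,0,0,4.9],[30,0,0,0,5.9],[30,0,0,0,6.9],[30,0,0,0,7.9],[30,0,0,0,8.9],[30,0,0,0,9.7]],
  ],
)

```text
t: 11.8
tcp_pos: [0.6606, -0.1578, 0.0547]
tool_rot: [0.762, 0.647, 0.001, 0.001]
force: [2.6, 1.2, 1.3]
finger_gap: 0.479
gripper_force: 26.7
```

Request:
drive_tool(
  motion=[
    [[30,0,0,0,1],[30,0,0,0,2],[30,0,0,0,3],[30,0,0,0,4],[30,0,0,0,5],[30,0,0,0,6],[30,0,0,0,7],[30,0,0,0,8],[30,0,0,0,9],[30,0,0,0,9.6]],
  ],
)

```text
t: 12.8
tcp_pos: [0.6612, -0.1585, 0.0547]
tool_rot: [0.999, 0.034, 0.002, 0.001]
force: [3.2, -1.2, -0.8]
finger_gap: 0.484
gripper_force: 26.6
```

Request:
drive_tool(
  motion=[
    [[30,0,0,0,0],[30,0,0,0,0],[30,0,0,0,0],[30,0,0,0,0],[30,0,0,0,0],[30,0,0,0,0],[30,0,0,0,0],[30,0,0,0,0],[30,0,0,0,0],[30,0,0,0,0]],
  ],
)

```text
t: 13.8
tcp_pos: [0.6609, -0.1586, 0.0546]
tool_rot: [0.999, 0.036, 0.002, 0.001]
force: [5.8, -1.7, 5.2]
finger_gap: 0.484
gripper_force: 26.8
```

```bash
python3 - <<'E'
from h import *
go(.659,-.158,.052,158.5);s=manip.sense();print(s['force'],s['ft_torque'],s['finger_gap']*85.4)
for n in('side','top','wrist'):
    c=snap(n,n[0]+'5');m=load(n[0]+'5');u,v=proj(m,(.635,.0055,.08));print(n,u,v)
    if 10<u<500 and 10<v<370:
        h,g=seg(c);M=np.zeros_like(g);v,u=int(v),int(u);M[max(0,v-30):v+30,max(0,u-30):u+30]=1;ys,xs=np.nonzero(g&M);print(len(xs))
E
```

```text
shift [-0.06 -0.02  0.09] yaw 3.2 alt -19.3 25.7 | tcp [ 0.6609 -0.1586  0.0546] xang 4.13 q [-0.4   0.81  1.41  0.    0.92  1.1 ] t 13.8
[ 5.7831424  -1.70533473  5.24993232] [ 0.21312062 -0.73644307 -0.04972549] 41.31398556385682
side 283.4243992676282 162.6138719160256
48
top 212.39998356346553 152.64270104419376
0
wrist -62.49725748433514 287.4223339574103
```

Request:
drive_tool(
  motion=[
    [[62,0,0,0,0],[62,0,0,0,0],[62,0,0,0,0],[62,0,0,-1.2,0],[62,0,0,-2.6,0],[62,0,0,-3.6,-0.55],[62,0,0,-3.6,-0.55]],
  ],
)

```text
t: 14.65
tcp_pos: [0.6615, -0.1591, 0.1664]
tool_rot: [0.997, 0.075, 0.004, 0.002]
force: [0.8, -0.4, -0.3]
finger_gap: 0.726
gripper_force: 0.0
```

```bash
python3 - <<'E'
from h import *
go(.635,.005,.165,8.5)
E
```

```text
shift [-0.06 -5.54  0.02] yaw 0.01 alt -22.49 22.51 | tcp [ 0.6615 -0.1591  0.1664] xang 8.59 q [-0.4   0.67  1.35 -0.    1.12  1.02] t 14.65
```

Request:
drive_tool(
  motion=[
    [[85,0,-1.4,0,0],[85,0,-2.8,0,0],[85,0,-4.2,0,0],[85,-0.06,-5.1,0,0],[85,-0.06,-5.53,0,0],[85,-0.06,-5.53,0,0],[85,-0.06,-5.53,0,0],[85,-0.06,-5.53,0,0]],
  ],
)

```text
t: 15.45
tcp_pos: [0.6333, 0.0041, 0.1611]
tool_rot: [0.997, 0.073, 0.0, 0.0]
force: [0.3, -0.1, 0.0]
finger_gap: 1.0
gripper_force: 0.0
```

```bash
cat >> h.py <<'E'
def bub(f):
    c=snap('wrist',f);m=load(f);u,v=proj(m,(.635,.0055,.08));h,g=seg(c);M=np.zeros_like(g);v,u=int(v),int(u);M[max(0,v-45):v+45,max(0,u-60):u+60]=1
    ys,xs=np.nonzero(g&M);x0,x1,y0,y1=xs.min(),xs.max(),ys.min(),ys.max();print('vial',x0,x1,y0,y1,'pred',u,v)
    vm=(y0+y1)//2
    L=[];b=c[vm-1:vm+2].mean(0)
    for x in range(x0-2,x1+3):L.append((int(b[x][1]),int(b[x][2])))
    print(x0-2,L)
    cv2.imwrite('pics/c_'+f+'.png',cv2.resize(c[max(0,vm-70):vm+70,u-100:u+100],None,fx=3.5,fy=3.5,interpolation=cv2.INTER_CUBIC)[:,:,::-1]);print('crop origin',u-100,max(0,vm-70))
E
python3 - <<'E'
from h import *
go(.635,.005,.165,8.5)
bub('w6')
E
```

```text
shift [ 0.06 -0.02 -0.13] yaw -0.01 alt -22.51 22.49 | tcp [0.6333 0.0041 0.1611] xang 8.41 q [-0.17  0.62  1.48 -0.    1.05  1.25] t 15.45
vial 222 299 185 203 pred 259 195
220 [(17, 18), (24, 16), (68, 12), (125, 6), (142, 2), (143, 1), (144, 2), (144, 2), (144, 1), (144, 1), (145, 3), (145, 2), (144, 1), (145, 3), (144, 2), (144, 2), (145, 2), (145, 2), (144, 2), (144, 0), (144, 1), (145, 2), (144, 0), (144, 1), (139, 3), (86, 8), (49, 9), (119, 4), (142, 2), (145, 2), (145, 2), (145, 2), (145, 3), (146, 24), (153, 83), (159, 117), (163, 129), (164, 133), (167, 137), (169, 138), (169, 138), (170, 138), (168, 138), (167, 135), (165, 133), (162, 130), (159, 121), (154, 89), (147, 39), (145, 7), (144, 1), (144, 3), (145, 3), (141, 1), (115, 5), (63, 7), (94, 6), (133, 2), (143, 1), (145, 2), (145, 3), (144, 1), (144, 2), (144, 2), (145, 2), (144, 2), (145, 3), (144, 2), (144, 2), (145, 3), (145, 2), (145, 2), (145, 2), (144, 2), (143, 3), (143, 0), (143, 2), (143, 1), (138, 3), (80, 12), (31, 16), (17, 15)]
crop origin 159 124
```

View pics/c_w6.png

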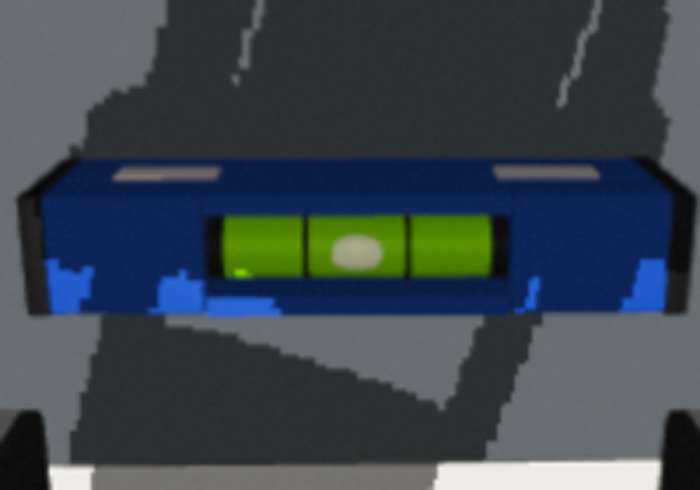

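The close view shows the bubble (columns 253–268, middle 260.8) midway between the lines at 246 and 275, so the plate is level.

```bash
python3 - <<'E'
from h import *
m=load('w6');w=load('w3')
print(atz(m,260.4,194.5,.0785),tri((m,260.4,194.5),(w,260,189)))
C=lambda u,v:(159+u/3.5,124+v/3.5)
a=atz(m,*C(57,195+58),.082);b=atz(m,*C(682,195+58),.082);print(a,b,(a+b)/2)
go(.6352,.0055,.078,8.5)
E
```

```text
[0.63547269 0.00493684 0.0785    ] (array([0.6348414 , 0.0047672 , 0.07664822]), [0.00010074994788924352, 0.00010074994788922971])
[0.62533129 0.07101527 0.082     ] [ 0.64579208 -0.06780385  0.082     ] [0.63556169 0.00160571 0.082     ]
shift [ 0.07 -0.04  2.77] yaw -0.01 alt -22.51 22.49 | tcp [0.6333 0.0041 0.1612] xang 8.39 q [-0.17  0.62  1.48 -0.    1.05  1.25] t 15.5
```

Request:
drive_tool(
  motion=[
    [[85.4,0.06,-0.02,1,0],[85.4,0.06,-0.02,2,0],[85.4,0.06,-0.02,2.5,0],[85.4,0.06,-0.02,2.7,0],[85.4,0.06,-0.02,2.7,0],[85.4,0.06,-0.02,2.7,0]],
  ],
)

```text
t: 16.1
tcp_pos: [0.6356, 0.0063, 0.0814]
tool_rot: [0.997, 0.074, 0.001, 0.0]
force: [-0.1, 0.5, -0.4]
finger_gap: 1.003
gripper_force: 0.0
```

Request:
drive_tool(
  motion=[
    [[85.4,0,0,0.06,0],[85.4,0,0,0.12,0],[85.4,0,0,0.18,0],[85.4,0,0,0.18,0],[85.4,0,0,0.18,0]],
  ],
)

```text
t: 16.6
tcp_pos: [0.6345, 0.0067, 0.0751]
tool_rot: [0.997, 0.074, -0.0, 0.0]
force: [-0.8, 0.5, 0.4]
finger_gap: 0.999
gripper_force: 0.0
```

Request:
drive_tool(
  motion=[
    [[85.4,0,0,0.05,0],[85.4,0,0,0.1,0],[85.4,0,0,0.13,0],[85.4,0,0,0.13,0]],
  ],
)

```text
t: 17.0
tcp_pos: [0.6344, 0.0067, 0.0708]
tool_rot: [0.997, 0.074, -0.0, -0.0]
force: [0.5, -0.4, -0.0]
finger_gap: 0.999
gripper_force: 0.0
```

Request:
drive_tool(
  motion=[
    [[85.4,0,0,0.02,0],[85.4,0,0,0.04,0],[85.4,0,0,0.04,0]],
  ],
)

```text
t: 17.3
tcp_pos: [0.6345, 0.0067, 0.0698]
tool_rot: [0.997, 0.074, -0.0, -0.0]
force: [1.1, -0.4, 0.1]
finger_gap: 1.002
gripper_force: 0.0
```

Request:
drive_tool(
  motion=[
    [[85.4,0,0,0.02,0],[85.4,0,0,0.04,0],[85.4,0,0,0.04,0]],
  ],
)

```text
t: 17.6
tcp_pos: [0.6345, 0.0067, 0.0686]
tool_rot: [0.997, 0.074, -0.0, -0.0]
force: [0.2, -0.3, -0.5]
finger_gap: 0.999
gripper_force: 0.0
```

Request:
drive_tool(
  motion=[
    [[85.4,0,0,0.02,0],[85.4,0,0,0.04,0],[85.4,0,0,0.04,0]],
  ],
)

```text
t: 17.9
tcp_pos: [0.6347, 0.0067, 0.0685]
tool_rot: [0.997, 0.074, 0.0, 0.0]
force: [-1.4, -0.4, 5.0]
finger_gap: 1.001
gripper_force: 2.8
```

Request:
drive_tool(
  motion=[
    [[85.4,0,0,0.03,0],[85.4,0,0,0.05,0],[85.4,0,0,0.05,0],[85.4,0,0,0.05,0]],
  ],
)

```text
t: 18.3
tcp_pos: [0.6349, 0.0067, 0.0684]
tool_rot: [0.997, 0.075, 0.001, 0.0]
force: [-3.4, 0.1, 11.6]
finger_gap: 0.999
gripper_force: 6.2
```

Request:
drive_tool(
  motion=[
    [[85.4,0,0,0.03,0],[85.4,0,0,0.03,0],[85.4,0,0,0.03,0],[85.4,0,0,0.03,0],[85.4,0,0,0.03,0],[85.4,0,0,0.03,0],[85.4,0,0,0.03,0],[85.4,0,0,0.03,0],[85.4,0,0,0.03,0],[85.4,0,0,0.03,0]],
  ],
)

```text
t: 19.3
tcp_pos: [0.635, 0.0067, 0.0683]
tool_rot: [0.997, 0.075, 0.001, 0.0]
force: [-4.0, 0.4, 17.1]
finger_gap: 1.004
gripper_force: 8.3
```

Request:
drive_tool(
  motion=[
    [[85.4,0,0,0,0],[85.4,0,0,0,0],[85.4,0,0,0,0],[85.4,0,0,0,0],[85.4,0,0,0,0]],
  ],
)

```text
t: 19.8
tcp_pos: [0.6351, 0.0067, 0.0684]
tool_rot: [0.997, 0.075, 0.001, 0.0]
force: [-4.8, 0.4, 16.9]
finger_gap: 1.002
gripper_force: 8.3
```

```bash
python3 - <<'E'
from h import *
bub('w7');s=manip.sense();print(s['force'],s['ft_torque'],s['t'])
E
```

```text
vial 205 323 241 264 pred 264 255
203 [(20, 19), (46, 16), (114, 9), (154, 2), (158, 1), (157, 0), (158, 2), (158, 1), (157, 1), (158, 2), (158, 3), (158, 2), (158, 1), (159, 3), (159, 2), (159, 2), (159, 2), (159, 1), (159, 2), (158, 2), (159, 3), (160, 3), (159, 3), (159, 1), (159, 2), (159, 3), (160, 3), (159, 3), (159, 3), (159, 3), (159, 3), (159, 1), (160, 3), (160, 3), (159, 3), (160, 3), (160, 4), (155, 4), (111, 7), (50, 11), (41, 10), (130, 6), (157, 2), (160, 3), (160, 3), (160, 3), (159, 3), (161, 3), (160, 2), (160, 5), (161, 4), (160, 7), (163, 34), (169, 93), (173, 128), (175, 140), (178, 145), (180, 147), (181, 148), (182, 150), (184, 152), (186, 152), (186, 153), (186, 153), (186, 153), (184, 152), (183, 150), (182, 149), (180, 147), (179, 146), (177, 144), (175, 140), (173, 128), (170, 107), (163, 53), (160, 12), (159, 1), (160, 3), (160, 3), (160, 4), (159, 3), (159, 3), (159, 2), (159, 2), (154, 3), (99, 7), (38, 10), (44, 10), (140, 5), (157, 3), (159, 2), (159, 3), (159, 2), (158, 2), (158, 2), (158, 1), (158, 2), (158, 1), (158, 1), (157, 1), (158, 1), (158, 3), (158, 1), (157, 1), (158, 1), (158, 1), (157, 1), (158, 2), (158, 1), (158, 1), (158, 1), (156, 0), (157, 1), (157, 1), (157, 1), (157, 1), (156, 0), (157, 1), (157, 1), (156, 1), (157, 2), (156, 1), (155, 0)]
crop origin 164 182
[-4.42011944  0.70047415 17.08961721] [0.30145035 0.71913827 0.20525575] 19.85
```

View pics/w7.png

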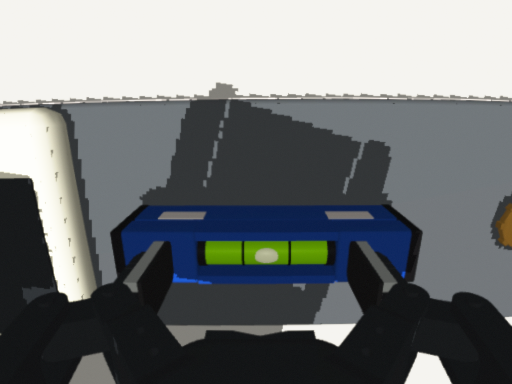

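The picture shows both fingertips on the level's solid ends with a steady 17 N. The bubble is at 266.3, midway between the lines at 242.5 and 289.

```bash
python3 -c "
from station import manip
print(manip.sign_off())"
```

```text
the job is handed in; nothing more can be done
None
```

The job is handed in: the level stands about 5 mm from the exact middle of the plate, the screw is set so the bubble rests midway between the lines, and both fingertips are still pressing it down with about 17 N; the remote, lens box and bottle were not touched.

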